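# Take the misplaced battery pack out of the tattoo kit case

### The arm

A 6-joint arm with a two-finger parallel gripper is mounted at the origin on the work surface. World frame = base frame: x ahead of the robot, y to its left, z up, the work surface at z = 0. Lengths are in mm, angles in rad, forces in N, time in s.
With the tool pointing down it reaches from about 275 to 750 mm from the base axis. Payload 10.2 kg.
Tool frame: the origin (TCP) lies midway between the tips of the shut fingers; the grasp point (between the pads) lies 19 mm behind it; z points along the fingers, y is the line along which they close (so a half turn about z gives the same grasp; the last joint's range is limited). The gripper opens to 85 mm and grips with 20 to 120 N. Pads are 22 mm wide; open, the fingers measure 114 mm over their backs; the gripper's body (76 mm by 85 mm) begins 54 mm behind the grasp point. The pads swing forward as they close: fully open they stand 13 mm farther back than shut.
Start: joints at [1.082, 0.313, 1.498, -0, 1.331, -0.223], TCP at [137.92, 506.566, 231.294] pointing down, gripper open.
Joint ranges: [-2.94, 2.94], [-0.97, 2.17], [0.19, 2.56], [-1.23, 4.37], [0.02, 3.11], [-2.88, 2.88]. Speed limits (rad/s): [2.39, 2.39, 3.01, 3.14, 3.14, 3.14].

### API

Orientations are given as a unit quaternion [w, x, y, z].
In Python, from rig import sense, capture, finish_job, find_in, place_of gives the robot as it stands. The module is installed in compiled form; this text tells all that it offers.
- The arm moves only by the shell command python3 -m jog 'ROWS' [FORCE]. ROWS is JSON, a list of rows, each an object of numbers: "tx", "ty", "tz": the shift along the tool's x, y, z in mm; "ax", "ay", "az": the turn, a rotation vector about the tool's x, y, z in rad; "jaw": the closure, from -1 (fully open) to 1 (shut), so that 0 is half open. In form: [{"tx": .., "ty": .., "tz": .., "ax": .., "ay": .., "az": .., "jaw": ..}, ...]. A call has 1 to 5 rows; each row shifts and turns the commanded pose from where the row before left it, along the tool's axes as they then stand; what a row does not reach is not made up. A row lasts 1/8 s, in which the tool goes at most 62.5 mm and 10.7 degrees, less where a joint would pass 70% of its speed; a pose out of reach is approached as far as the arm can. A call with a gripper value outside its range is refused whole. The fingers move at their own pace and stop on an object; FORCE is the grip in N (left out, the last holds). Time passes only in rows, so rows that do not move let the fingers close. It gives the time, the measured TCP pose, the force, the opening and the grip force at its end, in the units of the state.
- sense(): the state, without advancing time (a new reading comes with each control period).
- capture(name): name is "scene" or "side" or "wrist"; returns a dict with "color" (384x512x3 uint8, red, green, blue), "depth" (384x512 float32, mm along the optical axis (not along the pixel's ray), 0 where there is no reading), "fx", "fy", "cx", "cy" (pixels), "camera_from_world" (4x4, takes a point from world to camera coordinates); the wrist camera has in their place "mount" (4x4, takes a point from camera to tool coordinates, whose origin is the TCP and whose axes are the flange's). Camera axes: x right, y up, looking along -z (the intrinsics and any distortion apply to the point x, -y, -z); pixel columns grow to the right and rows downward; lengths in mm; the calibration is good to about 2 mm. A picture is of the moment at which its call begins: read the wrist's pose just before it.
- finish_job(): hands the job in; it is judged then, once.
Trained networks look in the newest picture that a camera, given by its name, has taken for a name from the list of things; names that differ only in an ending like _2 or _b are one class to them, and where a whole thing is asked for, a point or a joint stands for the part that bears it (a point fixed in the world has none). Each returns a list of dicts, best first, with "conf" (0 to 1); they miss things now and then, are a little off and sometimes report something else, mostly with a low value. They report only what shows in the picture. A call takes as long as a camera call. They do not tell look-alikes from the thing itself.
- find_in(query, camera): "centre" ([column, row] in pixels, amid what is visible of it).
- place_of(query, camera): "centre" ([column, row] in pixels: a listed point, or the origin of a listed thing).
The state is a dict: "time_s": time; "joints": joint angles; "dq": joint speeds; "tau": joint torques, N m; "eef_pos": TCP position; "ee_rot": TCP orientation; "force": force on the tool from outside, world axes, zero at the start; "wrist_torque": the same for the moment, N m; "grip_width": opening from 0.0 (shut) to 1.0 (fully open); "grip_force": force on a finger pad.
Only numpy, scipy, OpenCV 4.12 (cv2) and the standard library are available. Lean on these libraries where they do the work, as an engineer would, in place of code of your own. Each camera call takes 0.05 s, during which the arm holds its last target. There are 200 camera calls.

### The job

Swing the case's clear lid open to upright or a little beyond and leave it open. The case is laid out with round wells in front for round machine grips and square wells on the hinge side for square battery packs: find the square pack that was put in a round well, lift it out and stand it upright on the floor of the steel tray. Leave the other three parts in their wells.

Things in the scene. Friction and masses are not known exactly. Their poses are not given: they have to be found in the camera images.
- case: Grey hinged case fixed to the table, 170 mm (its x) by 210 mm (its y), 70 mm high, walls 5 mm. Origin: centre of its underside; x points from its front wall (robot side) to the hinge side, z up. Four parts stand upright inside, one in each well of its insert, below the rim.
- insert (a point): Centre of the upper face of the case's black insert, 22 mm above the table, wells outlined in white, axes as the case's. Four wells, 14 mm deep: two ROUND, 37 mm across, in the front row at x = -40, y = +40 and -40 mm from this point; two SQUARE, 28 mm wide, in the hinge row at x = +30, y = +40 and -40 mm. The parts stand about 42 mm proud of this face.
- lid (a joint): Angle of the case's clear lid, rad: 0 shut, 1.57 upright, 1.9 fully back (stop); upright it reaches 240 mm above the table. May start ajar. Hinge along the case's y axis at its far (+x) upper edge; opening lifts the front edge up and over towards the case's +x. Stiff hinge: it stays where it is left; 2 to 3 N at the tab moves it.
- lid_tab (a point): Grip point on the black upright tab mid-way along the lid's front edge. Tab: 12 mm thick (along the case's y), 24 mm long (along x), 38 mm up from the lid's upper face, flat sides facing the case's +y and -y. The point is 27 mm above the lid's upper face, 158 mm from the hinge along the lid, 32 mm off the lid's underside. It swings with the lid.
- lid_hinge (a point): Middle of the hinge line, 70.5 mm above the table; the lid turns about the line through it along the case's y axis.
- pack_a_centre (a point): Bare-metal square battery pack, 24 x 24 x 56 mm tall, 80 g or so, one of three identical ones standing upright in the case. Point: its centre, 28 mm above its foot; z up its length, x and y square to its side faces.
- pack_b_centre (a point): Bare-metal square battery pack, 24 x 24 x 56 mm tall, 80 g or so, one of three identical ones standing upright in the case. Point: its centre, 28 mm above its foot; z up its length, x and y square to its side faces.
- pack_c_centre (a point): Bare-metal square battery pack, 24 x 24 x 56 mm tall, 80 g or so, one of three identical ones standing upright in the case. Point: its centre, 28 mm above its foot; z up its length, x and y square to its side faces.
- grip_centre (a point): Round bare-metal machine grip, 31 mm diameter, 56 mm tall, 110 g or so, dark rings round its middle, standing upright in a round well of the case. Point: its centre, 28 mm above its foot.
- tray_in (a point): Centre of the inner floor of the empty open steel tray fixed on the table left of the case; floor 3 mm above the table, outside 130 mm (x) by 160 mm (y), walls 3 mm thick, rim 20 mm above the table. Axes along its sides, z up. A spare round grip, 56 mm tall, stands about 40 mm beyond its far (+x) side.
Not all that is in view belongs to the job. Of the things shaped like the part that bears tray_in, the bare steel one is meant.

How it is judged:
By the outcome, as a careful person would: the job done as asked, in the order asked, and still so for the second after the job is handed in, with the robot touching nothing.
It also fails if it takes over 54 s, if anything falls off the work surface, if the arm or the gripper's body presses on something with over 40 N, if the wrist force passes 120 N, or if a joint passes its speed limit or range.

## Working session

There is one attempt and no reset: what is moved stays moved. The work goes in short steps, Python scripts to look and compute and a shell command to move; the robot and the scene stay as the last step left them, time stands still between calls to the robot, and variables do not carry over. Pictures are saved under pics/ and viewed, at most 10 in all, crops included, and the job is handed in when it is done.

```bash
mkdir -p pics
cat > h.py <<'E'
import numpy as np, cv2
from rig import sense, capture, finish_job, find_in, place_of
from scipy.spatial.transform import Rotation as R
def T_tool(s):
    T=np.eye(4); q=s["ee_rot"]; T[:3,:3]=R.from_quat([q[1],q[2],q[3],q[0]]).as_matrix(); T[:3,3]=s["eef_pos"]; return T
def wfc(cap,s=None):
    return np.linalg.inv(cap["camera_from_world"]) if "camera_from_world" in cap else T_tool(s)@cap["mount"]
def ray(cap,px,W):
    d=W[:3,:3]@np.array([(px[0]-cap["cx"])/cap["fx"],-(px[1]-cap["cy"])/cap["fy"],-1]); return W[:3,3],d
def at_z(cap,px,z,W):
    o,d=ray(cap,px,W); return o+d*(z-o[2])/d[2]
def at_depth(cap,px,W,r=2):
    u,v=int(round(px[0])),int(round(px[1])); p=cap["depth"][max(0,v-r):v+r+1,max(0,u-r):u+r+1]; p=p[p>0]
    if not len(p): return None
    o,d=ray(cap,px,W); return o+d*np.median(p)
def proj(cap,P,W):
    c=np.linalg.inv(W)@np.append(P,1); return np.array([cap["cx"]+cap["fx"]*c[0]/-c[2],cap["cy"]-cap["fy"]*c[1]/-c[2]])
def save(cap,name,crop=None,k=1):
    im=cap["color"][...,::-1]
    if crop: im=im[crop[1]:crop[3],crop[0]:crop[2]]
    cv2.imwrite("pics/"+name,cv2.resize(im,None,fx=k,fy=k,interpolation=cv2.INTER_CUBIC))
E
python3 - <<'E'
from h import *
s=sense(); print(s); ims=[]
np.set_printoptions(precision=1,suppress=True)
for c in ["scene","side"]:
    cap=capture(c); W=wfc(cap,s); ims.append(cap["color"]); print(c,W[:3,3],[k for k in cap])
    np.savez(c+".npz",**{k:v for k,v in cap.items()})
    for q in ["case","insert","lid","lid_tab","lid_hinge","pack_a_centre","grip_centre","tray_in"]:
        for r in place_of(q,c)[:4]:
            d=at_depth(cap,r["centre"],W); print(q,round(r["conf"],2),np.array(r["centre"]),d)
cap=capture("scene"); save(cap,"scene.png",None,1.5)
cap=capture("side"); save(cap,"side.png",None,1.5)
E
```

```text
{'time_s': 0.0, 'joints': array([ 1.08161822e+00,  3.13475815e-01,  1.49842903e+00, -1.23657307e-05,
        1.33104237e+00, -2.23424685e-01]), 'dq': array([ 0.00357106, -0.00054849,  0.00068078, -0.00189399,  0.0009909 ,
       -0.00136143]), 'tau': array([ 9.03134569e-04, -4.12277627e+01, -2.59737450e+01, -1.63190757e-04,
        4.21080054e-03, -2.70320470e-05]), 'eef_pos': array([137.78392812, 506.32304422, 230.72491157]), 'ee_rot': array([-2.30615289e-04,  1.32484550e-01,  9.91184839e-01, -6.36839332e-04]), 'force': array([1.04608475, 0.05836508, 0.04841993]), 'wrist_torque': array([ 0.05741581, -0.0413965 , -0.03452979]), 'grip_force': 0.0, 'grip_width': 0.9991746115682765}
scene [ 987.   638.4 1035.7] ['color', 'depth', 'fx', 'fy', 'cx', 'cy', 'camera_from_world']
case 0.71 [132.9 187.8] [566.1 -42.7  79.8]Traceback (most recent call last):
  File "<stdin>", line 8, in <module>
ValueError: it knows: case, grip_centre, insert, lid_hinge, lid_tab, pack_a_centre, pack_b_centre, pack_c_centre, tray_in
```

Run:
```python
from h import *
s=sense()
np.set_printoptions(precision=1,suppress=True)
for c in ["scene","side"]:
    cap=capture(c); W=wfc(cap,s); print(c,W[:3,3]); save(cap,c+".png",None,1.5)
    for q in ["case","insert","lid_tab","lid_hinge","pack_a_centre","grip_centre","tray_in"]:
        for r in place_of(q,c)[:4]:
            d=at_depth(cap,r["centre"],W); print(q,round(r["conf"],2),np.array(r["centre"]),d)
```

```text
scene [ 987.   638.4 1035.7]
case 0.64 [133.1 187.2] [565.  -42.6  81.2]
lid_tab 0.97 [145.5 148.6] [464.9 -84.4 113.5]
lid_hinge 0.56 [ 97.3 189. ] [ 620.2 -118.9   75.5]
tray_in 0.95 [414.3 277.1] [338.1 663.5   2.6]
tray_in 0.81 [321.4 170.9] [175.3 306.8   3.9]
tray_in 0.76 [230.3 246.7] [528.4 241.5   3.5]
side [-443.6 -559.8  842.6]
case 0.92 [372.9 250.5] [ 450.4 -151.4   84.1]
insert 0.55 [375.1 244.2] [ 477.3 -142.3   83.1]
lid_hinge 0.8 [396.  222.4] [ 607.3 -132.2   75.3]
grip_centre 0.46 [376.1 259.4] [ 446.9 -164.9   65.6]
tray_in 0.95 [273.5 207.9] [528.5 228.    2.6]
tray_in 0.65 [140.6 183.1] [349.8 662.1   1.7]
```

View pics/scene.png

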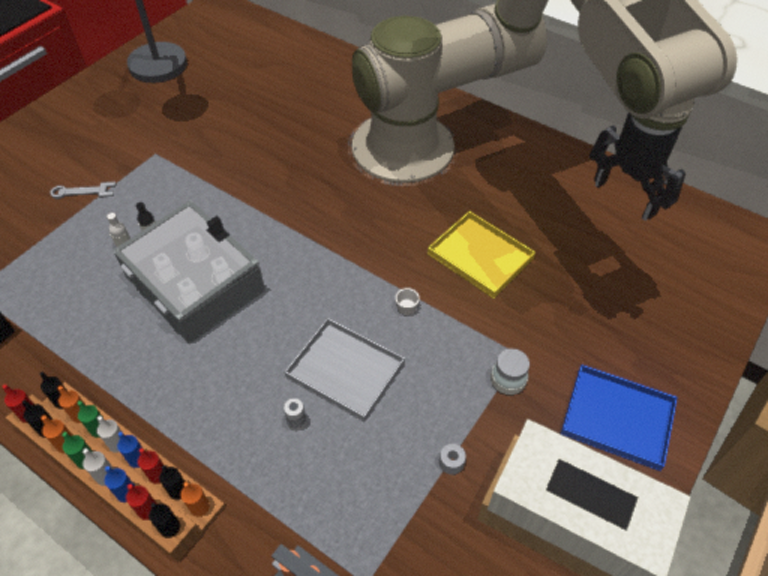

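View pics/side.png

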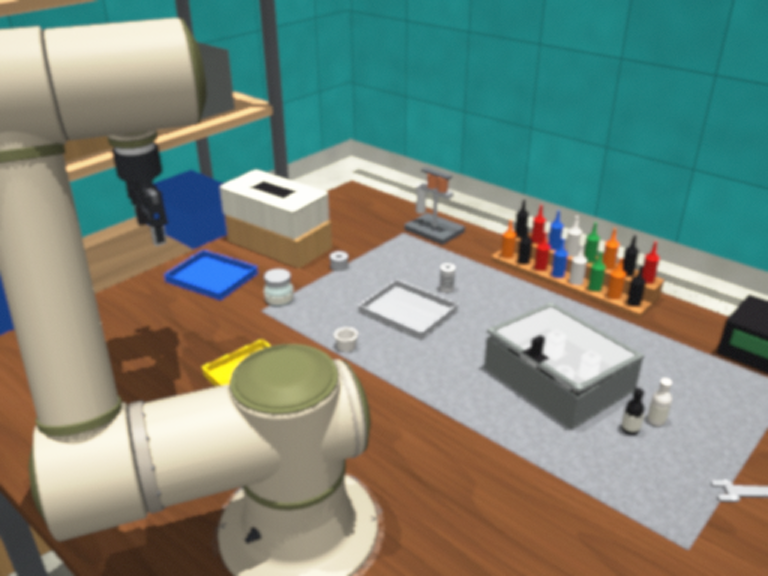

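The scene shows the case at about (190,265), its tab at (218,228) and the bare steel tray at (345,367). The yellow tray (482,253) and blue tray (620,415) are decoys. Next I'll estimate the case pose and look from above with the wrist camera.

Run:
```python
from h import *
np.set_printoptions(precision=1,suppress=True)
s=sense();cap=capture("scene");W=wfc(cap)
for p in [(190,208),(262,265),(187,322),(117,262),(218,228)]:
    px=np.array(p)/1.5; print(p,at_z(cap,px,72,W),at_depth(cap,px,W,1))
for p in [(330,320),(405,357),(365,417),(285,373)]:
    print("tray",at_z(cap,np.array(p)/1.5,20,W))
T=T_tool(s); print(T); w=capture("wrist"); print(w["mount"],w["fx"],w["cx"],w["cy"])
```

```text
(190, 208) [ 443.9 -187.3   72. ] [ 451.6 -175.7   85.6]
(262, 265) [471.4  16.8  72. ] [434.4 -27.7   2.9]
(187, 322) [636.5  -5.2  72. ] [629.8 -17.4  53.8]
(117, 262) [ 614.4 -199.9   72. ] [ 587.6 -260.3    2.6]
(218, 228) [ 451.1 -108.4   72. ] [468.5 -84.2 103.3]
tray [469.7 164.3  20. ]
tray [457.2 315.7  20. ]
tray [587.3 325.5  20. ]
tray [598.2 168.1  20. ]
[[ -1.    0.3  -0.  137.9]
 [  0.3   1.   -0.  506.6]
 [  0.   -0.   -1.  231.3]
 [  0.    0.    0.    1. ]]
[[   0.     1.     0.3   78.6]
 [   1.    -0.     0.    -0.1]
 [   0.     0.3   -1.  -142.7]
 [   0.     0.     0.     1. ]] 294.7850858049943 259.1287266463745 189.75954248102963
```

```bash
python3 -m jog '[{"az":-0.152,"tz":-30},{"tx":-38,"ty":-47,"tz":-7},{"tx":-38,"ty":-47,"tz":-7},{"tx":-38,"ty":-47,"tz":-7},{"tx":-38,"ty":-47,"tz":-7}]'; python3 -m jog '[{"tx":-38,"ty":-47,"tz":-7},{"tx":-38,"ty":-47,"tz":-7},{"tx":-38,"ty":-47,"tz":-7},{"tx":-38,"ty":-47,"tz":-7},{"tx":-38,"ty":-47,"tz":-7}]';python3 -m jog '[{"tx":-30,"ty":-47,"tz":-7},{"ty":-20},{}]'
python3 - <<'E'
from h import *
np.set_printoptions(precision=1,suppress=True)
s=sense();cap=capture("wrist");W=wfc(cap,s);print(s["eef_pos"],W[:3,3]);save(cap,"w1.png",None,1.5)
for q in ["case","insert","lid_tab","lid_hinge","pack_a_centre","grip_centre"]:
    for r in place_of(q,"wrist")[:4]:
        print(q,round(r["conf"],2),np.array(r["centre"]),at_depth(cap,r["centre"],W))
E
```

```text
[137.9 506.6 231.3] [ 62.1 527.1 374. ]schema error: expected keys tx, ty, tz, ax, ay, az, jaw
schema error: expected keys tx, ty, tz, ax, ay, az, jaw
schema error: expected keys tx, ty, tz, ax, ay, az, jaw
```

View pics/w1.png

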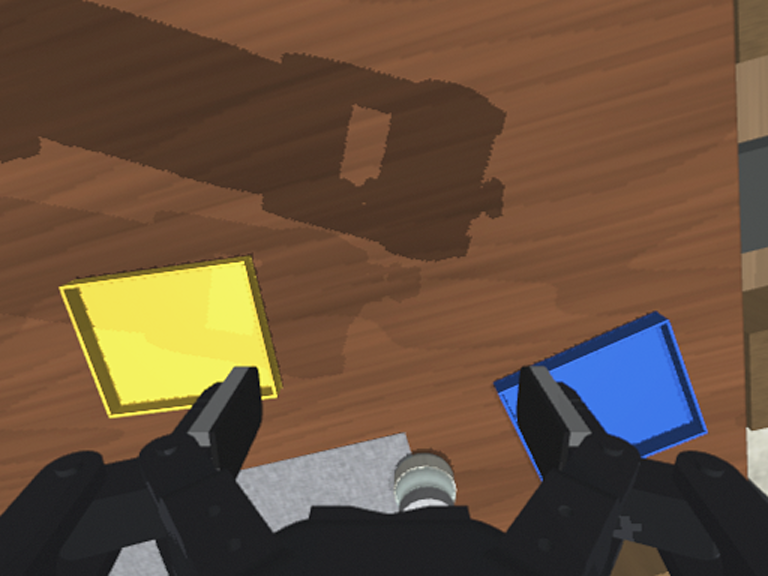

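The wrist view shows the yellow tray (170,340) and blue tray (610,400) because the arm has not moved; every row needs all keys.

```bash
python3 -m jog '[{"tx":0,"ty":0,"tz":-30,"ax":0,"ay":0,"az":-0.152,"jaw":-1},{"tx":-38,"ty":-47,"tz":-7,"ax":0,"ay":0,"az":0,"jaw":-1},{"tx":-38,"ty":-47,"tz":-7,"ax":0,"ay":0,"az":0,"jaw":-1},{"tx":-38,"ty":-47,"tz":-7,"ax":0,"ay":0,"az":0,"jaw":-1},{"tx":-38,"ty":-47,"tz":-7,"ax":0,"ay":0,"az":0,"jaw":-1}]' 20
python3 -m jog '[{"tx":-38,"ty":-47,"tz":-7,"ax":0,"ay":0,"az":0,"jaw":-1},{"tx":-38,"ty":-47,"tz":-7,"ax":0,"ay":0,"az":0,"jaw":-1},{"tx":-38,"ty":-47,"tz":-7,"ax":0,"ay":0,"az":0,"jaw":-1},{"tx":-38,"ty":-47,"tz":-7,"ax":0,"ay":0,"az":0,"jaw":-1},{"tx":-38,"ty":-47,"tz":-7,"ax":0,"ay":0,"az":0,"jaw":-1}]'
python3 -m jog '[{"tx":-38,"ty":-47,"tz":-7,"ax":0,"ay":0,"az":0,"jaw":-1},{"tx":-19,"ty":-23,"tz":0,"ax":0,"ay":0,"az":0,"jaw":-1},{"tx":0,"ty":0,"tz":0,"ax":0,"ay":0,"az":0,"jaw":-1},{"tx":0,"ty":0,"tz":0,"ax":0,"ay":0,"az":0,"jaw":-1}]'
python3 - <<'E'
from h import *
np.set_printoptions(precision=1,suppress=True)
s=sense();cap=capture("wrist");W=wfc(cap,s);print(T_tool(s),W[:3,3]);save(cap,"w2.png",None,1.5)
for q in ["case","insert","lid_tab","lid_hinge","pack_a_centre","grip_centre"]:
    for r in place_of(q,"wrist")[:4]:
        print(q,round(r["conf"],2),np.array(r["centre"]),at_depth(cap,r["centre"],W))
E
```

```text
time_s: 2.02
eef_pos: [268.2, 300.9, 289.7]
ee_rot: [0.0, 0.057, 0.998, 0.0]
force: [0.7, -0.2, 0.1]
grip_width: 1.002
grip_force: 0.0
time_s: 2.65
eef_pos: [430.4, 45.5, 324.8]
ee_rot: [0.0, 0.057, 0.998, 0.0]
force: [0.7, -0.2, -0.1]
grip_width: 0.997
grip_force: 0.0
time_s: 3.15
eef_pos: [478.0, -27.9, 331.3]
ee_rot: [-0.0, 0.057, 0.998, 0.0]
force: [-0.4, -0.4, 0.1]
grip_width: 0.999
grip_force: 0.0
[[ -1.    0.1  -0.  478. ]
 [  0.1   1.    0.  -27.9]
 [  0.    0.   -1.  331.3]
 [  0.    0.    0.    1. ]] [399.9 -19.1 474.1]
case 0.64 [215.8 188.6] [516.2 -93.5  81.7]
lid_tab 0.93 [206.2 160.7] [467.6 -91.7 122.6]
lid_hinge 0.78 [207.3 253. ] [ 617.  -123.1   78. ]
```

View pics/w2.png

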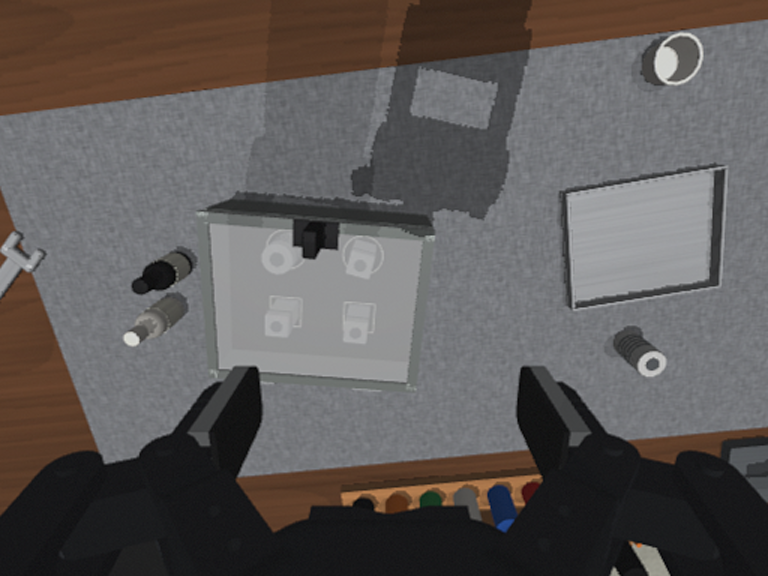

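The wrist view shows the grip in the left front round well (283,255), a square pack in the right front round well (360,260), and two packs in the square wells (283,318) and (357,322). The lid is slightly ajar, and its tab is at (313,238).

Run:
```python
from h import *
np.set_printoptions(precision=2,suppress=True)
s=sense();cap=capture("wrist");W=wfc(cap,s)
P=lambda p,z:at_z(cap,np.array(p)/1.5,z,W)
def D(p): return at_depth(cap,np.array(p)/1.5,W,1)
for p in [(230,240),(230,300),(230,355),(390,290),(400,360),(320,360),(320,290),(350,345)]: print(p,D(p))
for p in [(308,248),(312,240),(318,226),(304,225),(325,245)]: print("tab",p,D(p))
# dense tab points
v,u=np.mgrid[135:180,185:235]; pts=np.array([[*at_depth(cap,(a,b),W,0)] for a,b in zip(u.ravel(),v.ravel()) if cap["depth"][b,a]>0])
t=pts[(pts[:,2]>103)]; print(len(t),t.min(0),t.max(0),np.median(t,0))
top=t[t[:,2]>t[:,2].max()-4]; print("top",len(top),top.min(0),top.max(0),top.mean(0))
print("rim back",P((215,375),72),P((412,387),72), "front",P((203,212),85),P((433,237),85))
r=find_in("tray_in","wrist"); print(r[:3])
for p in [(565,190),(726,167),(720,288),(573,308)]: print("tray",P(p,20))
for p in [(360,258),(357,310),(283,310)]: print("pack",P(p,64))
```

```text
(230, 240) [ 466.48 -170.54   84.13]
(230, 300) [ 523.68 -184.63   80.72]
(230, 355) [ 581.91 -199.12   76.86]
(390, 290) [530.11 -33.16  82.65]
(400, 360) [605.98 -31.64  77.56]
(320, 360) [ 597.01 -110.85   77.64]
(320, 290) [523.01 -98.26  81.89]
(350, 345) [583.77 -78.75  78.36]
tab (308, 248) [473.55 -94.01 122.63]
tab (312, 240) [467.24 -89.54 123.33]
tab (318, 226) [459.08 -85.76 107.55]
tab (304, 225) [ 459.46 -100.69   91.28]
tab (325, 245) [479.4  -85.52  89.89]
250 [457.07 -99.49 103.33] [481.48 -84.56 124.66] [468.08 -90.75 122.25]
top 183 [458.17 -99.49 120.7 ] [481.48 -85.09 124.66] [469.53 -92.05 122.62]
rim back [ 604.62 -221.57   72.  ] [641.03 -22.76  72.  ] front [ 439.12 -188.24   85.  ] [484.03  10.66  85.  ]
[{'centre': [433.2, 157.5], 'conf': 0.79}]
tray [465.01 151.96  20.  ]
tray [460.36 310.62  20.  ]
tray [588.65 319.2   20.  ]
tray [594.11 161.75  20.  ]
pack [501.04 -58.71  64.  ]
pack [553.42 -68.7   64.  ]
pack [ 545.18 -141.7    64.  ]
```

```bash
python3 -m jog '[{"tx":0,"ty":0,"tz":40,"ax":0,"ay":0,"az":0.078,"jaw":-1},{"tx":-4,"ty":-50,"tz":20,"ax":0,"ay":0,"az":0,"jaw":-1},{"tx":0,"ty":-14,"tz":50,"ax":0,"ay":0,"az":0,"jaw":-0.3},{"tx":0,"ty":0,"tz":50,"ax":0,"ay":0,"az":0,"jaw":-0.3},{"tx":0,"ty":0,"tz":30,"ax":0,"ay":0,"az":0,"jaw":-0.3}]' 40
python3 -m jog '[{"tx":0,"ty":0,"tz":0,"ax":0,"ay":0,"az":0,"jaw":-0.3},{"tx":0,"ty":0,"tz":0,"ax":0,"ay":0,"az":0,"jaw":-0.3}]' 40
```

```text
time_s: 4.22
eef_pos: [469.2, -92.0, 139.2]
ee_rot: [-0.001, 0.096, 0.995, 0.0]
force: [0.4, 0.3, 0.0]
grip_width: 0.649
grip_force: 0.0
time_s: 4.47
eef_pos: [470.8, -92.4, 142.7]
ee_rot: [0.001, 0.096, 0.995, -0.0]
force: [0.3, 0.1, 0.7]
grip_width: 0.646
grip_force: 0.0
```

```bash
python3 -m jog '[{"tx":0,"ty":0,"tz":25,"ax":0,"ay":0,"az":0,"jaw":-0.3},{"tx":1,"ty":0,"tz":24,"ax":0,"ay":0,"az":0,"jaw":-0.3},{"tx":0,"ty":0,"tz":0,"ax":0,"ay":0,"az":0,"jaw":-0.3},{"tx":0,"ty":0,"tz":0,"ax":0,"ay":0,"az":0,"jaw":1},{"tx":0,"ty":0,"tz":0,"ax":0,"ay":0,"az":0,"jaw":1}]' 40
python3 -m jog '[{"tx":0,"ty":0,"tz":0,"ax":0,"ay":0,"az":0,"jaw":1},{"tx":0,"ty":0,"tz":0,"ax":0,"ay":0,"az":0,"jaw":1}]' 40
python3 - <<'E'
import numpy as np
r=161.2; ph=np.linspace(.26,1.88,13); P=np.c_[r*np.cos(ph),-r*np.sin(ph)]
print(np.round(np.diff(P,axis=0),1)) # tx,tz
E
```

```text
time_s: 5.1
eef_pos: [469.8, -92.2, 93.5]
ee_rot: [0.001, 0.096, 0.995, -0.0]
force: [-0.1, -0.0, -0.6]
grip_width: 0.232
grip_force: 0.0
time_s: 5.35
eef_pos: [469.4, -92.3, 92.8]
ee_rot: [0.001, 0.096, 0.995, -0.0]
force: [-1.1, -2.2, 2.6]
grip_width: 0.132
grip_force: 42.5
[[ -7.  -20.6]
 [ -9.7 -19.5]
 [-12.2 -18. ]
 [-14.5 -16.2]
 [-16.6 -14.1]
 [-18.3 -11.7]
 [-19.7  -9.1]
 [-20.8  -6.4]
 [-21.5  -3.5]
 [-21.7  -0.6]
 [-21.6   2.3]
 [-21.1   5.2]]
```

Tab gripped (opening ≈ 11–12 mm). Now I follow the arc.

```bash
python3 -m jog '[{"tx":-7,"ty":0,"tz":-20.6,"ax":0,"ay":0,"az":0,"jaw":1},{"tx":-9.7,"ty":0,"tz":-19.5,"ax":0,"ay":0,"az":0,"jaw":1},{"tx":-12.2,"ty":0,"tz":-18,"ax":0,"ay":0,"az":0,"jaw":1}]' 30
```

```text
time_s: 5.72
eef_pos: [496.7, -97.7, 150.2]
ee_rot: [-0.002, 0.096, 0.995, -0.0]
force: [2.9, -5.2, -7.7]
grip_width: 0.129
grip_force: 39.0
```

```bash
python3 -m jog '[{"tx":-14.5,"ty":0,"tz":-16.2,"ax":0,"ay":0,"az":0,"jaw":1},{"tx":-16.6,"ty":0,"tz":-14.1,"ax":0,"ay":0,"az":0,"jaw":1},{"tx":-18.3,"ty":0,"tz":-11.7,"ax":0,"ay":0,"az":0,"jaw":1},{"tx":0,"ty":0,"tz":0,"ax":0,"ay":0,"az":0,"jaw":1}]' 30
```

```text
time_s: 6.22
eef_pos: [546.2, -107.5, 192.7]
ee_rot: [0.0, 0.096, 0.995, -0.001]
force: [-2.3, -3.8, 4.6]
grip_width: 0.13
grip_force: 40.3
```

```bash
python3 -m jog '[{"tx":-19.7,"ty":0,"tz":-9.1,"ax":0,"ay":0,"az":0,"jaw":1},{"tx":-20.8,"ty":0,"tz":-6.4,"ax":0,"ay":0,"az":0,"jaw":1},{"tx":-21.5,"ty":0,"tz":-3.5,"ax":0,"ay":0,"az":0,"jaw":1},{"tx":-21.7,"ty":0,"tz":-0.6,"ax":0,"ay":0,"az":0,"jaw":1}]' 30;  python3 -m jog '[{"tx":-21.6,"ty":0,"tz":2.3,"ax":0,"ay":0,"az":0,"jaw":1},{"tx":-21.1,"ty":0,"tz":5.2,"ax":0,"ay":0,"az":0,"jaw":1},{"tx":0,"ty":0,"tz":0,"ax":0,"ay":0,"az":0,"jaw":1}]' 30
python3 - <<'E'
from h import *
cap=capture("side");save(cap,"s2.png",(260,120,512,320),3)
E
```

```text
time_s: 6.72
eef_pos: [627.6, -123.6, 212.2]
ee_rot: [-0.001, 0.096, 0.995, -0.001]
force: [-4.9, -6.0, 2.3]
grip_width: 0.136
grip_force: 41.2
time_s: 7.1
eef_pos: [670.7, -132.2, 204.8]
ee_rot: [0.001, 0.096, 0.995, -0.001]
force: [0.2, -5.6, 4.0]
grip_width: 0.136
grip_force: 43.8
```

View pics/s2.png

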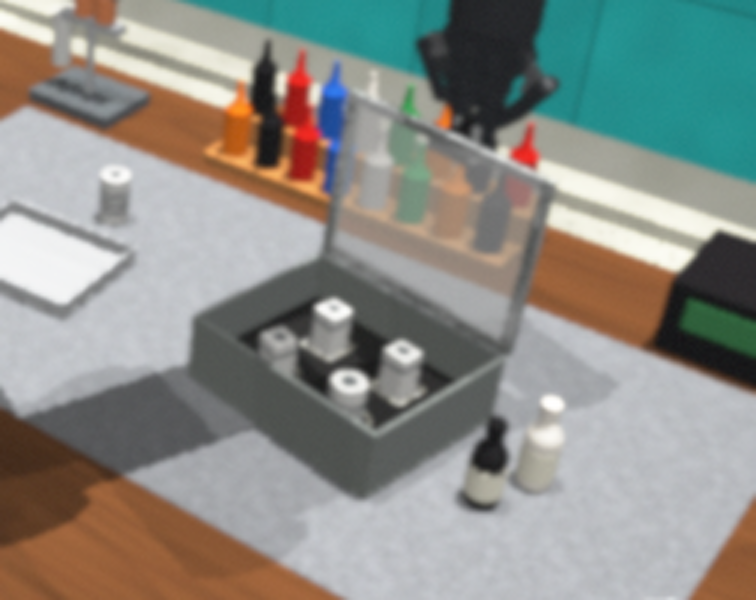

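The side view shows the lid upright or just past it (440,220), with all four parts standing in the case. The square pack is in the front left round well (280,350). Now I release, rise and look.

```bash
python3 -m jog '[{"tx":0,"ty":0,"tz":0,"ax":0,"ay":0,"az":0,"jaw":-0.2},{"tx":0,"ty":0,"tz":0,"ax":0,"ay":0,"az":0,"jaw":-0.2},{"tx":0,"ty":0,"tz":-35,"ax":0,"ay":0,"az":0,"jaw":-0.2},{"tx":0,"ty":0,"tz":-45,"ax":0,"ay":0,"az":0,"jaw":-0.2},{"tx":0,"ty":0,"tz":-45,"ax":0,"ay":0,"az":0,"jaw":-0.2}]' 
python3 -m jog '[{"tx":45,"ty":10,"tz":-5,"ax":0,"ay":0,"az":0,"jaw":-0.2},{"tx":60,"ty":10,"tz":0,"ax":0,"ay":0,"az":0,"jaw":-0.2},{"tx":60,"ty":5,"tz":0,"ax":0,"ay":0,"az":0,"jaw":-0.2},{"tx":30,"ty":5,"tz":0,"ax":0,"ay":0,"az":0,"jaw":-0.2},{"tx":0,"ty":0,"tz":0,"ax":0,"ay":0,"az":0,"jaw":-0.2}]'
python3 -m jog '[{"tx":0,"ty":0,"tz":0,"ax":0,"ay":0,"az":0,"jaw":-0.2},{"tx":0,"ty":0,"tz":0,"ax":0,"ay":0,"az":0,"jaw":-0.2}]'
python3 - <<'E'
from h import *
np.set_printoptions(precision=1,suppress=True)
s=sense();cap=capture("wrist");W=wfc(cap,s);print(T_tool(s));save(cap,"w3.png",(100,60,350,240),3)
for q in ["insert","pack_a_centre","grip_centre","tray_in"]:
    for r in place_of(q,"wrist")[:4]:
        print(q,round(r["conf"],2),np.array(r["centre"]),at_depth(cap,r["centre"],W))
v,u=np.mgrid[60:260,60:360]
z=cap["depth"][60:260,60:360]; o=W[:3,3]
d=np.stack([(u-cap["cx"])/cap["fx"],-(v-cap["cy"])/cap["fy"],-np.ones_like(u)],-1)@W[:3,:3].T
P=o+d*z[...,None]
m=((P[...,2]>58)&(P[...,2]<68.5)&(z>0)).astype(np.uint8)
n,l,st,c=cv2.connectedComponentsWithStats(m)
for i in range(1,n):
    if st[i,4]>60:
        q=P[l==i]; print(st[i],c[i]+60,np.median(q,0),cv2.minAreaRect(q[:,:2].astype(np.float32)))
E
```

```text
time_s: 7.78
eef_pos: [669.7, -130.5, 330.7]
ee_rot: [-0.0, 0.095, 0.995, 0.0]
force: [-0.4, -0.3, -0.3]
grip_width: 0.598
grip_force: 0.0
time_s: 8.4
eef_pos: [483.0, -63.4, 335.3]
ee_rot: [0.001, 0.095, 0.995, -0.0]
force: [-0.7, 0.1, 0.0]
grip_width: 0.6
grip_force: 0.0
time_s: 8.65
eef_pos: [484.9, -64.6, 334.0]
ee_rot: [-0.0, 0.096, 0.995, 0.0]
force: [0.2, -0.5, -0.6]
grip_width: 0.601
grip_force: 0.0
[[ -1.    0.2  -0.  484.9]
 [  0.2   1.    0.  -64.6]
 [  0.    0.   -1.  334. ]
 [  0.    0.    0.    1. ]]
insert 0.83 [238.9 189. ] [ 543.  -109.6   22.1]
pack_a_centre 0.63 [264.4 208.1] [567.3 -72.9  63.7]
grip_centre 0.91 [210.9 164.5] [ 486.8 -135.5   64.8]
tray_in 0.57 [449.1 138.6] [530.  235.8   2.5]
[115  76  61   3  65] [205.4 137. ] [ 447.1 -133.8   66.1] ((447.6033935546875, -134.05242919921875), (82.93668365478516, 1.4307657480239868), 78.74668884277344)
[177  77  77   2  84] [274.3 137.1] [465.7 -40.8  63.4] ((466.2076416015625, -39.09319305419922), (105.06613159179688, 1.067446231842041), 78.97200775146484)
[106  81  27 105 283] [172.9 200. ] [ 531.9 -204.7   63.5
[... 516 characters left out ...]
24.033113479614258, 23.944665908813477), 67.71870422363281)
[ 63 120  17  15 113] [132.2 186.5] [ 496.5 -257.1   61.3] ((497.8802185058594, -259.5805969238281), (22.58531951904297, 16.971345901489258), 26.22450065612793)
[145 145  17  16 257] [212.8 212.5] [ 559.4 -150.3   63.9] ((560.2660522460938, -151.0318603515625), (23.98064422607422, 24.118619918823242), 77.13391876220703)
[198 145  16  16 238] [265.2 212.7] [574.7 -73.2  64. ] ((575.4766235351562, -72.67668914794922), (22.726011276245117, 23.259672164916992), 78.97357940673828)
[ 60 154  16  14 106] [128.2 219.7] [ 546.  -279.8   61.5] ((548.1123657226562, -281.9652404785156), (21.946060180664062, 16.720947265625), 25.848176956176758)
```

View pics/w3.png

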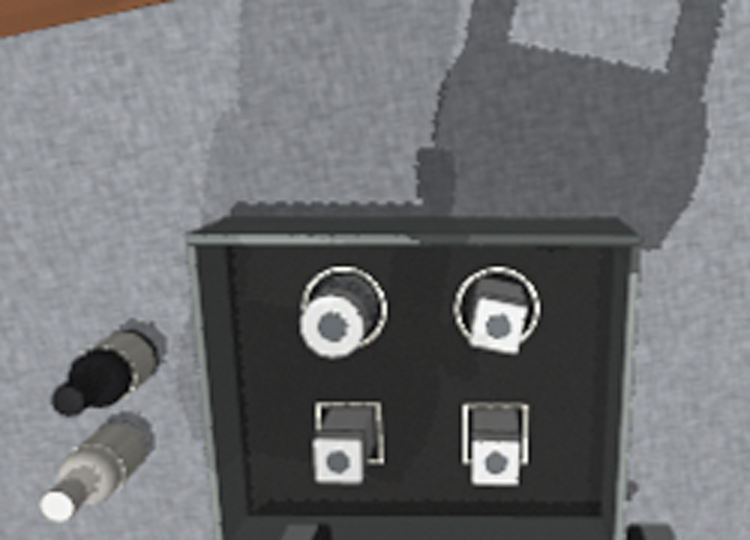

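The crop shows the candidates: grip (332,325) in the left round well, a square pack (497,325) in the right round well, and two packs (338,462) and (495,462) in their square wells. The one meant is at (497,325), square in a round well, turned about 11° from the case and centred at (507,-59).

```bash
python3 -m jog '[{"tx":-20.6,"ty":9.5,"tz":30,"ax":0,"ay":0,"az":0,"jaw":-0.2},{"tx":0,"ty":0,"tz":50,"ax":0,"ay":0,"az":0.1,"jaw":-0.2},{"tx":0,"ty":0,"tz":55,"ax":0,"ay":0,"az":0.097,"jaw":-0.2},{"tx":0,"ty":0,"tz":55,"ax":0,"ay":0,"az":0,"jaw":-0.2},{"tx":0,"ty":0,"tz":34,"ax":0,"ay":0,"az":0,"jaw":-0.2}]' 40
python3 -m jog '[{"tx":0,"ty":0,"tz":0,"ax":0,"ay":0,"az":0,"jaw":-0.2},{"tx":0,"ty":0,"tz":0,"ax":0,"ay":0,"az":0,"jaw":-0.2}]' 40
python3 - <<'E'
from h import *
np.set_printoptions(precision=1,suppress=True)
s=sense();cap=capture("wrist");W=wfc(cap,s);T=T_tool(s);print(T[:3])
print("err tool",T[:3,:3].T@(np.array([507,-59.2,0])-T[:3,3]))
v,u=np.mgrid[0:384,0:512]; z=cap["depth"]
d=np.stack([(u-cap["cx"])/cap["fx"],-(v-cap["cy"])/cap["fy"],-np.ones_like(u,float)],-1)@W[:3,:3].T
P=W[:3,3]+d*z[...,None]
m=((abs(P[...,2]-64)<4)&(np.hypot(P[...,0]-507,P[...,1]+59)<22)&(z>0))
print(m.sum(),cv2.minAreaRect(P[m][:,:2].astype(np.float32)),np.degrees(np.arctan2(T[1,1],T[0,1])))
E
```

```text
time_s: 9.52
eef_pos: [505.6, -58.7, 108.0]
ee_rot: [-0.001, 0.193, 0.981, 0.0]
force: [-0.1, 0.1, 0.0]
grip_width: 0.604
grip_force: 0.0
time_s: 9.78
eef_pos: [507.3, -59.3, 112.0]
ee_rot: [0.001, 0.193, 0.981, -0.0]
force: [-0.4, -0.2, 1.3]
grip_width: 0.599
grip_force: 0.0
[[ -0.9   0.4   0.  507.3]
 [  0.4   0.9  -0.  -59.3]
 [ -0.    0.   -1.  112. ]]
err tool [  0.5  -0.  112. ]
1108 ((507.13763427734375, -59.139198303222656), (23.566965103149414, 23.942163467407227), 67.09272003173828) 67.7246685443422
```

Aligned to within 0.5 mm and 0.6°. Down to TCP z 29, grip, lift.

```bash
python3 -m jog '[{"tx":0,"ty":0,"tz":40,"ax":0,"ay":0,"az":0,"jaw":-0.2},{"tx":0,"ty":0,"tz":32,"ax":0,"ay":0,"az":0,"jaw":-0.2},{"tx":0,"ty":0,"tz":11,"ax":0,"ay":0,"az":0,"jaw":-0.2},{"tx":0,"ty":0,"tz":0,"ax":0,"ay":0,"az":0,"jaw":-0.2},{"tx":0,"ty":0,"tz":0,"ax":0,"ay":0,"az":0,"jaw":1}]' 40
python3 -m jog '[{"tx":0,"ty":0,"tz":0,"ax":0,"ay":0,"az":0,"jaw":1},{"tx":0,"ty":0,"tz":0,"ax":0,"ay":0,"az":0,"jaw":1},{"tx":0,"ty":0,"tz":0,"ax":0,"ay":0,"az":0,"jaw":1}]' 40
```

```text
time_s: 10.45
eef_pos: [507.3, -59.2, 28.9]
ee_rot: [0.001, 0.193, 0.981, -0.0]
force: [-0.0, 0.3, 0.2]
grip_width: 0.401
grip_force: 0.0
time_s: 10.82
eef_pos: [507.2, -59.2, 28.9]
ee_rot: [0.001, 0.193, 0.981, -0.0]
force: [-0.6, 0.3, 6.7]
grip_width: 0.28
grip_force: 39.9
```

```bash
python3 -m jog '[{"tx":0,"ty":0,"tz":-15,"ax":0,"ay":0,"az":0,"jaw":1},{"tx":0,"ty":0,"tz":-35,"ax":0,"ay":0,"az":0,"jaw":1},{"tx":0,"ty":0,"tz":-45,"ax":0,"ay":0,"az":0,"jaw":1},{"tx":0,"ty":0,"tz":-30,"ax":0,"ay":0,"az":0,"jaw":1},{"tx":9,"ty":27,"tz":0,"ax":0,"ay":0,"az":0,"jaw":1}]' 40
python3 -m jog '[{"tx":15,"ty":45,"tz":0,"ax":0,"ay":0,"az":0,"jaw":1},{"tx":17,"ty":52,"tz":0,"ax":0,"ay":0,"az":0,"jaw":1},{"tx":17,"ty":52,"tz":0,"ax":0,"ay":0,"az":0,"jaw":1},{"tx":16,"ty":50,"tz":0,"ax":0,"ay":0,"az":0,"jaw":1},{"tx":12,"ty":36,"tz":0,"ax":0,"ay":0,"az":0,"jaw":1}]'
python3 -m jog '[{"tx":7,"ty":20,"tz":0,"ax":0,"ay":0,"az":0,"jaw":1},{"tx":0,"ty":0,"tz":0,"ax":0,"ay":0,"az":0,"jaw":1},{"tx":0,"ty":0,"tz":0,"ax":0,"ay":0,"az":0,"jaw":1}]'
python3 - <<'E'
from h import *
np.set_printoptions(precision=1,suppress=True)
s=sense();cap=capture("wrist");save(cap,"w4.png");W=wfc(cap,s);T=T_tool(s)
print("err tool",T[:3,:3].T@(np.array([528,237,24])-T[:3,3]))
E
```

```text
time_s: 11.45
eef_pos: [509.4, -31.5, 156.0]
ee_rot: [0.003, 0.194, 0.981, -0.0]
force: [0.2, 0.6, -1.4]
grip_width: 0.279
grip_force: 39.3
time_s: 12.08
eef_pos: [525.8, 218.3, 153.6]
ee_rot: [0.0, 0.193, 0.981, 0.0]
force: [-0.2, 0.0, -0.2]
grip_width: 0.274
grip_force: 39.4
time_s: 12.45
eef_pos: [527.3, 236.2, 152.7]
ee_rot: [-0.0, 0.194, 0.981, -0.0]
force: [-0.7, 0.3, -0.7]
grip_width: 0.275
grip_force: 39.4
err tool [ -0.3   1.1 128.7]
```

View pics/w4.png

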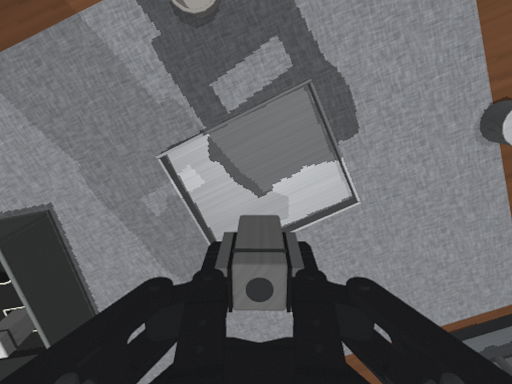

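The pack (260,270) is held upright, over the steel tray (260,165). Lowering.

```bash
python3 -m jog '[{"tx":0,"ty":1,"tz":45,"ax":0,"ay":0,"az":0,"jaw":1},{"tx":0,"ty":0,"tz":45,"ax":0,"ay":0,"az":0,"jaw":1},{"tx":0,"ty":0,"tz":24,"ax":0,"ay":0,"az":0,"jaw":1},{"tx":0,"ty":0,"tz":10,"ax":0,"ay":0,"az":0,"jaw":1},{"tx":0,"ty":0,"tz":0,"ax":0,"ay":0,"az":0,"jaw":1}]' 
python3 -m jog '[{"tx":0,"ty":0,"tz":2,"ax":0,"ay":0,"az":0,"jaw":1},{"tx":0,"ty":0,"tz":1,"ax":0,"ay":0,"az":0,"jaw":1},{"tx":0,"ty":0,"tz":0,"ax":0,"ay":0,"az":0,"jaw":1}]'
```

```text
time_s: 13.12
eef_pos: [527.9, 237.7, 28.8]
ee_rot: [0.0, 0.194, 0.981, -0.0]
force: [0.2, 0.2, 0.2]
grip_width: 0.278
grip_force: 39.4
time_s: 13.5
eef_pos: [527.7, 238.2, 25.8]
ee_rot: [0.0, 0.193, 0.981, 0.0]
force: [0.5, -0.0, -0.5]
grip_width: 0.277
grip_force: 39.4
```

```bash
python3 -m jog '[{"tx":0,"ty":0,"tz":1,"ax":0,"ay":0,"az":0,"jaw":1},{"tx":0,"ty":0,"tz":0.5,"ax":0,"ay":0,"az":0,"jaw":1},{"tx":0,"ty":0,"tz":0,"ax":0,"ay":0,"az":0,"jaw":1}]'
python3 -m jog '[{"tx":0,"ty":0,"tz":0.7,"ax":0,"ay":0,"az":0,"jaw":1},{"tx":0,"ty":0,"tz":0,"ax":0,"ay":0,"az":0,"jaw":1}]'
```

```text
time_s: 13.88
eef_pos: [527.6, 238.2, 24.0]
ee_rot: [-0.0, 0.193, 0.981, -0.0]
force: [-0.4, 0.3, -1.6]
grip_width: 0.278
grip_force: 39.4
time_s: 14.12
eef_pos: [527.6, 238.2, 23.9]
ee_rot: [0.0, 0.193, 0.981, -0.0]
force: [-2.4, -1.1, 5.6]
grip_width: 0.273
grip_force: 40.1
```

Contact (5.6 N). Release and rise.

```bash
python3 -m jog '[{"tx":0,"ty":0,"tz":0,"ax":0,"ay":0,"az":0,"jaw":0.2},{"tx":0,"ty":0,"tz":0,"ax":0,"ay":0,"az":0,"jaw":-0.2},{"tx":0,"ty":0,"tz":0,"ax":0,"ay":0,"az":0,"jaw":-0.2},{"tx":0,"ty":0,"tz":-20,"ax":0,"ay":0,"az":0,"jaw":-0.2},{"tx":0,"ty":0,"tz":-45,"ax":0,"ay":0,"az":0,"jaw":-0.2}]'
python3 -m jog '[{"tx":0,"ty":0,"tz":-50,"ax":0,"ay":0,"az":0,"jaw":-0.2},{"tx":40,"ty":0,"tz":-40,"ax":0,"ay":0,"az":0,"jaw":-0.2},{"tx":50,"ty":0,"tz":0,"ax":0,"ay":0,"az":0,"jaw":-0.2},{"tx":50,"ty":0,"tz":0,"ax":0,"ay":0,"az":0,"jaw":-0.2},{"tx":0,"ty":0,"tz":0,"ax":0,"ay":0,"az":0,"jaw":-0.2}]'
python3 - <<'E'
from h import *
cap=capture("scene");save(cap,"s5.png",(60,90,310,290),3)
E
```

```text
time_s: 14.75
eef_pos: [526.6, 237.9, 87.5]
ee_rot: [-0.002, 0.193, 0.981, -0.001]
force: [0.6, -0.9, 0.1]
grip_width: 0.602
grip_force: 0.0
time_s: 15.38
eef_pos: [395.7, 292.3, 178.6]
ee_rot: [-0.0, 0.192, 0.981, 0.0]
force: [0.5, -0.7, 0.5]
grip_width: 0.604
grip_force: 0.0
```

View pics/s5.png

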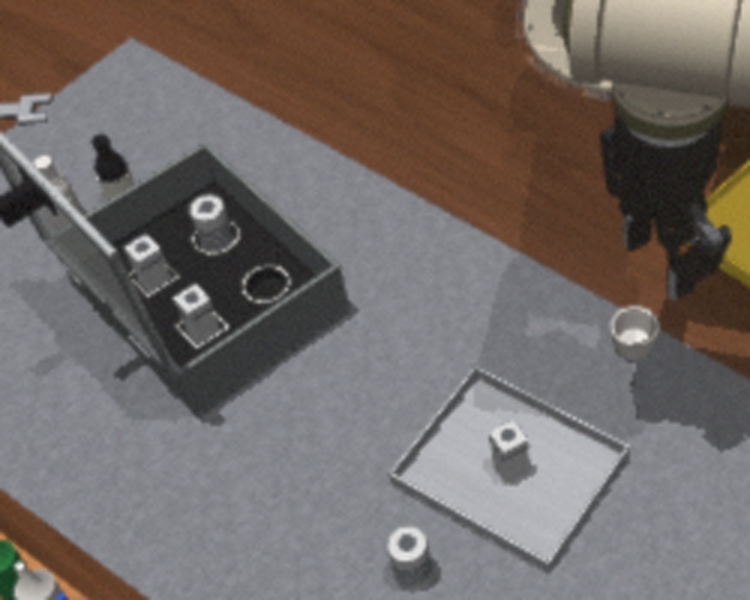

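The view shows the pack upright in the tray (508,455), the lid open (80,240), the other three parts in their wells, and the gripper clear.

```bash
python3 -c "from rig import finish_job; print(finish_job())"
```

```text
the job is handed in; nothing more can be done
None
```

Job handed in at about 15 s on the robot's clock: the lid is open just past upright, the square pack from the round well stands upright in the steel tray, and the other three parts are still in their wells.

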